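# Seal the optics dry case with its draw latch

### The job

The cleaned spare objective is back in its dry case: seal the case. Swing the lid shut onto its rubber seal, then swing the wire loop of the draw latch up and over so that its crossbar lies behind the lip of the keeper on the lid, and press the lever down past centre until it lies home against the case front and holds the lid down on the seal. Leave the things around the case where they are.

Things in the scene. Friction and masses are not known exactly. Their poses are not given: they have to be found in the camera images.
- dry_case: grey plastic case with dark corners, 140 deep (x) x 190 wide (y) x 135 mm high when shut, fixed. Origin: centre of its underside; x to the hinged back, y left, z up. The front (x = -70 mm, towards the robot) carries a steel draw latch at y = 0: a lever turning on a pin and a wire loop turning on the lever. A black rubber seal lies on its rim, 99 mm up. The objective and cap inside stay put.
- lid (a joint): lid angle, rad: 0 fully shut (seal squeezed), grows as it opens about the hinge at the back. The stiff hinge holds it where it is left (under 5 N at the front edge moves it). Pushed shut and let go it rests on the seal at about 0.022, its front 3 mm high; only the latch holds it lower, which takes some 45 N at the keeper.
- lid_hinge (a point): middle of the lid's hinge axis (along the case's y), 74 mm behind the case's centre and 101 mm above its underside; turns with the lid: x from front to back of the lid, z out of its top.
- lid_front (a point): middle of the upper front edge of the lid. In the frame of lid_hinge it lies 144 mm to the front (-x) and 34 mm up (+z); the lid's top is flat, 140 x 190 mm.
- keeper (a point): where the crossbar must lie: centre of the groove of the steel keeper, a hook 24 mm wide on the middle of the lid's front; axes as the lid's (x to the back, z up when shut). 9 mm in front of the lid's front face; 105 mm above the bench when shut. Its lip, 3 mm thick, starts 3 mm in front of this point and rises 4 mm above it; the groove's floor is 3 mm below.
- lever (a joint): lever angle, rad: 0 home (hanging flat against the case front), 1.57 straight out, grows upward to a stop at 2.3. Friction holds it where it is left (1.2 N at the tab moves it). Below about 1.65 the loop is too low to clear the keeper's lip. With the loop hooked it goes down freely to about 1.05, then pulls the lid down, up to some 6 N at the tab; near 0.25 it passes centre and stays home; let go earlier, it springs back up.
- lever_pin (a point): middle of the lever's pin, parallel to the case's y: 10 mm in front of the front face, 72 mm above the bench; turns with the lever: at 0 its axes are the case's.
- lever_tab (a point): middle of the thumb tab at the lever's end, on its outer face (towards the robot when home, upper face when the lever stands out), 39 mm from the pin: press here. The lever is a steel plate 3 mm thick and 20 wide; the tab is 44 wide, 29 to 46 mm from the pin, then a turned-up edge to 51 mm.
- loop (a joint): angle of the loop on the lever, rad: 0 when hooked with the lever home; 2.68 fallen back on the lever's tab, as at the start; less as it swings up and over to the lid. Its pivot lies, lever home, 19 mm below the pin and 5 mm nearer to the case. It turns almost freely: past upright it falls against the lid by itself, before that back onto the tab.
- crossbar (a point): centre of the loop's crossbar, a steel rod 6 mm thick and 35 mm long along the case's y, 52 mm from the loop's pivot; two arms of 4 mm wire join its ends to the pivot. At the start it stands some 16 mm beyond the end of the raised lever, free to be pushed from the robot's side and from below.
- dropper_bottle: bystander: dropper bottle, 38 mm across, 113 high; origin under its centre
- lens_tissue: bystander: blue booklet 73 x 100 x 10 mm, lying; origin under its centre
- screwdriver: bystander: precision screwdriver 121 mm long with a blue grip, lying; origin under its centre

How it is judged:
By the outcome, as a careful person would: the job done as asked, in the order asked, and still so for the second after the job is handed in, with the robot touching nothing.
It also fails if it takes over 51 s, if anything falls off the work surface, if the arm or the gripper's body presses on something with over 40 N, if the wrist force passes 120 N, or if a joint passes its speed limit or range.

### The arm

A 6-joint arm with a two-finger parallel gripper is mounted at the origin on a cart in front of the work surface, level with it; the furniture and walls round the work are solid. World frame = base frame: x ahead of the robot, y to its left, z up, the work surface at z = 0. Lengths are in m, angles in rad, forces in N, time in s.
With the tool pointing down it reaches from about 0.3 to 0.85 m from the base axis. Payload 5.4 kg.
Tool frame: the origin (TCP) lies between the finger pads; the fingertips stand ahead of it and the grasp point (between the pads) is the TCP (ctrl.tips_ahead is the x of the fingertips in the tool frame, in m); x points along the fingers, z is the direction in which the jaws open and shut, and the axes are right-handed (so a half turn about x gives the same grasp; the last joint's range is limited). The gripper opens to 85 mm and grips with 20 to 120 N. Pads are 22 mm wide; open, the fingers measure 114 mm over their backs; the gripper's body (76 mm by 85 mm) begins 54 mm behind the grasp point. The pads swing forward as they close: fully open they stand 13 mm farther back than shut.
Start: joints at [-1.479, 0.158, 1.597, -0, 1.386, -0.21], TCP at [0.171, -0.549, 0.25] pointing down, gripper open.
Joint ranges: [-2.91, 2.91], [-0.94, 2.29], [0.18, 2.7], [-1.29, 4.43], [0.17, 2.64], [-3, 3]. Speed limits (rad/s): [2.57, 2.57, 3.14, 3.14, 3.14, 3.14].

### API

Orientations are given as a unit quaternion [x, y, z, w].
In Python, from cell import status, imaging, ctrl gives the robot as it stands.
- The arm moves only by the tool jog_arm, never from a script. Its argument "targets" is a list that holds one entry, the list of rows, each a list of 6 numbers: the shift along the tool's x, y, z each as a share of 80 mm, from -1 to 1, then the turn, a rotation vector about the tool's x, y, z each as a share of 360 degrees, from -1 to 1. In form: [[[x, y, z, rx, ry, rz], ...]]. A call has 1 to 8 rows; each row is the pose to reach, as a shift and turn from the pose commanded when the call began, along the tool's axes at that moment, turning the shorter way round; what a row does not reach only later rows make up. A row lasts 1/8 s, in which the tool goes at most 62.5 mm and 10.7 degrees, less where a joint would pass 70% of its speed; a pose out of reach is approached as far as the arm can. A call with a number of a shift or a turn outside -1 to 1 is refused whole. A call with a gripper value outside its range is refused whole. "claw" is the gripper command: -1 is fully open, 1 is shut, values between are in proportion, set as the call begins (left out, the last holds). The fingers move at their own pace and stop on an object; "force" is the grip in N (left out, the last holds). Time passes only in rows, so rows that repeat a pose let the fingers close. It gives the time, the measured TCP pose, the force and the opening at its end, in the units of the state.
- status.state(): the state, without advancing time (a new reading comes with each control period).
- imaging.snapshot(name): name is "scene" or "side" or "wrist"; returns a dict with "frame" (384x512x3 uint8, red, green, blue), "z_map" (384x512 float32, m along the optical axis (not along the pixel's ray), 0 where there is no reading), "K" (3x3 intrinsics, pixels), "R" (3x3) and "t" (3): a world point X has camera coordinates R X + t. Camera axes: x right, y down, z forward; pixel columns grow to the right and rows downward; lengths in m; the calibration is good to about 2 mm. A picture is of the moment at which its call begins.
- ctrl.sign_off(): hands the job in, once; it reports no verdict.
The state is a dict: "t": time; "joint_pos": joint angles; "qvel": joint speeds; "effort": joint torques, N m; "tcp_pos": TCP position; "tool_rot": TCP orientation; "contact_force": force on the tool from outside, world axes, zero at the start; "ft_torque": the same for the moment, N m; "width": opening from 0.0 (shut) to 1.0 (fully open).
Only numpy, scipy, OpenCV 4.12 (cv2) and the standard library are available. Lean on these libraries where they do the work, as an engineer would, in place of code of your own. Each camera call takes 0.05 s, during which the arm holds its last target.

## Working session

There is one attempt and no reset: what is moved stays moved. The work goes in short steps, Python scripts to look and compute and a tool call to move; the robot and the scene stay as the last step left them, time stands still between calls to the robot, and variables do not carry over. Pictures are saved under pics/ and viewed, and the job is handed in when it is done.

Besides the shell and the picture viewer there is one more tool, called by a JSON object that holds its "method" and its "body". jog_arm: Moves the arm, as the interface text tells. Its arguments: {"type":"object","properties":{"targets":{"type":"array","items":{"type":"array","items":{"type":"array","items":{"type":"number","minimum":-1,"maximum":1}}}},"claw":{"type":"number"},"force":{"type":"number"}},"required":["targets"]}

```bash
ls; mkdir -p pics; python3 - <<'E'
from cell import status, imaging, ctrl
import cv2,pickle
print(status.state()); print(ctrl.tips_ahead)
for n in ["scene","side","wrist"]:
    s=imaging.snapshot(n); pickle.dump(s,open(f'{n}0.pkl','wb'))
    cv2.imwrite(f'pics/{n}0.png',s['frame'][:,:,::-1])
    print(n,s['K'],s['R'],s['t'])
E
```

```text
pics
{'t': 0.0, 'joint_pos': array([-1.47909584e+00,  1.59072268e-01,  1.59826084e+00,  3.37751729e-05,
        1.38617206e+00, -2.10061022e-01]), 'qvel': array([-0.00079346,  0.00038927, -0.00163   , -0.00020744, -0.00043649,
        0.00029989]), 'effort': array([ 5.16054843e-04, -3.95994973e+01, -3.31430697e+01, -1.25725942e-04,
        8.51172663e-03, -2.26085497e-07]), 'tcp_pos': array([ 0.17084885, -0.54843734,  0.24928948]), 'tool_rot': array([ 0.41968002,  0.56991268, -0.41865329,  0.5690322 ]), 'contact_force': array([-0.04649149, -0.10603224, -0.03779243]), 'ft_torque': array([ 0.03227203,  0.00379661, -0.00652991]), 'width': 0.9950443441435048}
0.019
scene [[419.40126727   0.         252.84353901]
 [  0.         419.40126727 199.7072397 ]
 [  0.           0.           1.        ]] [[-0.75174745 -0.65903244  0.02349472]
 [-0.35528993  0.3747442  -0.85635031]
 [ 0.55555812 -0.6521066  -0.51586059]] [0.3228142  0.35989051 0.60626298]
side [[363.13616222   0.         254.67386648]
 [  0.         363.13616222 195.62345736]
 [  0.           0.           1.        ]] [[ 0.98269356 -0.18520894 -0.00331904]
 [-0.10671417 -0.55138353 -0.82739851]
 [ 0.15141154  0.81343337 -0.56160546]] [-0.58210106  0.07758903  0.96580245]
wrist [[323.67079047   0.         252.02914062]
 [  0.         323.67079047 193.19377235]
 [  0.           0.           1.        ]] [[ 0.29646128 -0.95504342 -0.0016686 ]
 [-0.90790227 -0.28236917  0.3098082 ]
 [-0.29635144 -0.09033121 -0.95079761]] [-0.57331632 -0.03877472  0.3808124 ]
```

View pics/scene0.png

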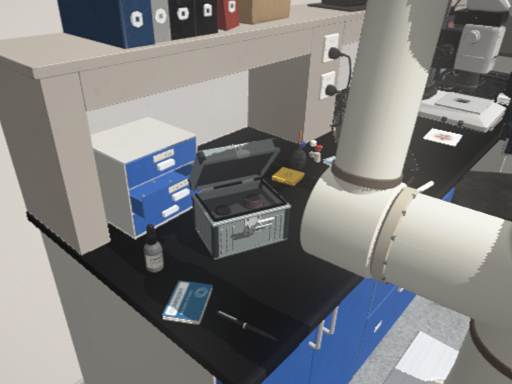

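View pics/side0.png

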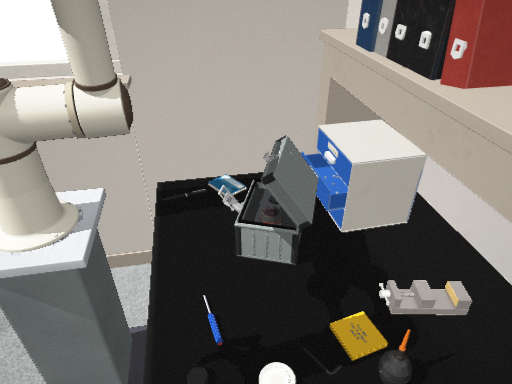

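View pics/wrist0.png

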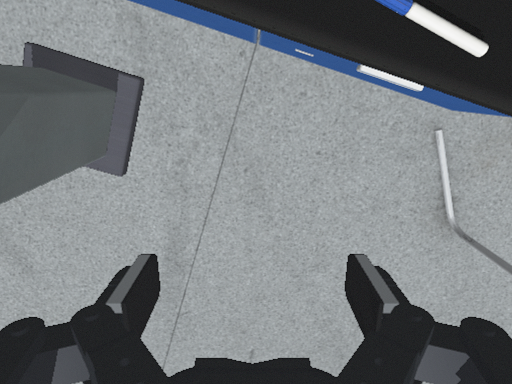

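Scene view: the open case is at about (240,210), the bottle at (153,250), the tissue at (188,300) and the screwdriver at (245,325). Side view: the case is at (270,220), with the latch at about (230,200). Next I fit the case pose from depth.

```bash
cat > h.py <<'E'
import numpy as np,pickle,cv2
def cloud(s):
    z=s['z_map'];h,w=z.shape;u,v=np.meshgrid(np.arange(w),np.arange(h));K=s['K']
    c=np.stack([(u-K[0,2])/K[0,0]*z,(v-K[1,2])/K[1,1]*z,z],-1)
    return (c-s['t'])@s['R'], z>0
def proj(s,X):
    c=s['R']@np.asarray(X)+s['t'];p=s['K']@c;return p[:2]/p[2]
def crop(s,b,f,fn):
    x0,y0,x1,y1=b
    cv2.imwrite(fn,cv2.resize(s['frame'][y0:y1,x0:x1,::-1],None,fx=f,fy=f,interpolation=cv2.INTER_CUBIC))
E
python3 - <<'E'
from h import *
for n in ['scene','side']:
    s=pickle.load(open(n+'0.pkl','rb'));P,m=cloud(s)
    pts={'scene':[(205,235),(250,225),(280,220),(253,222),(235,165),(153,260),(188,300),(245,325),(150,185)],'side':[(250,240),(290,245),(300,200),(285,150),(230,200),(228,185)]}[n]
    for u,v in pts: print(n,u,v,P[v,u].round(3))
s=pickle.load(open('scene0.pkl','rb'));crop(s,(170,130,310,260),5,'pics/c1.png')
s=pickle.load(open('side0.pkl','rb'));crop(s,(200,120,340,270),4,'pics/c2.png')
E
```

```text
scene 205 235 [ 0.634 -0.062  0.033]
scene 250 225 [ 0.547 -0.122  0.073]
scene 280 220 [ 0.521 -0.199  0.061]
scene 253 222 [ 0.544 -0.128  0.079]
scene 235 165 [ 0.635 -0.166  0.178]
scene 153 260 [0.646 0.078 0.036]
scene 188 300 [0.52  0.091 0.013]
scene 245 325 [0.394 0.063 0.013]
scene 150 185 [ 0.855 -0.076  0.077]
side 250 240 [ 0.539 -0.229  0.054]
side 290 245 [ 0.623 -0.267  0.058]
side 300 200 [ 0.644 -0.247  0.164]
side 285 150 [ 0.636 -0.141  0.23 ]
side 230 200 [ 0.509 -0.115  0.092]
side 228 185 [0.525 0.08  0.012]
```

```bash
sleep 0
```

```text
(no output)
```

View pics/c1.png

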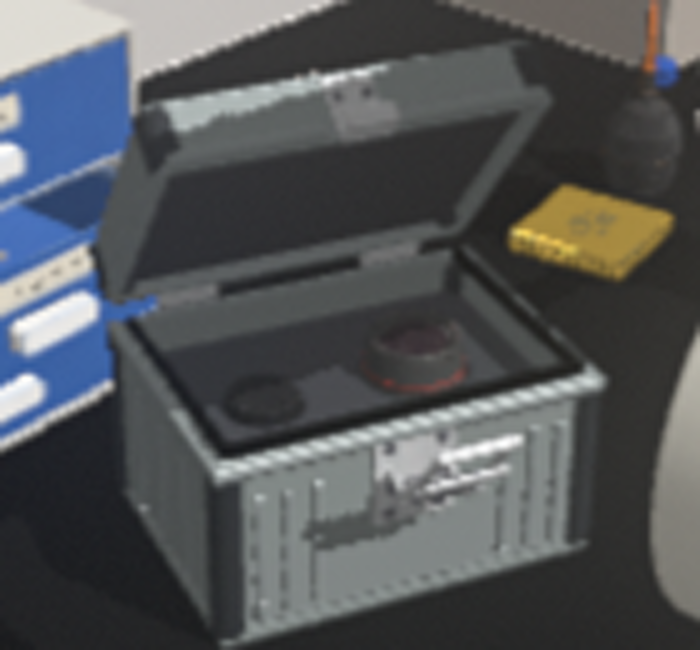

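View pics/c2.png

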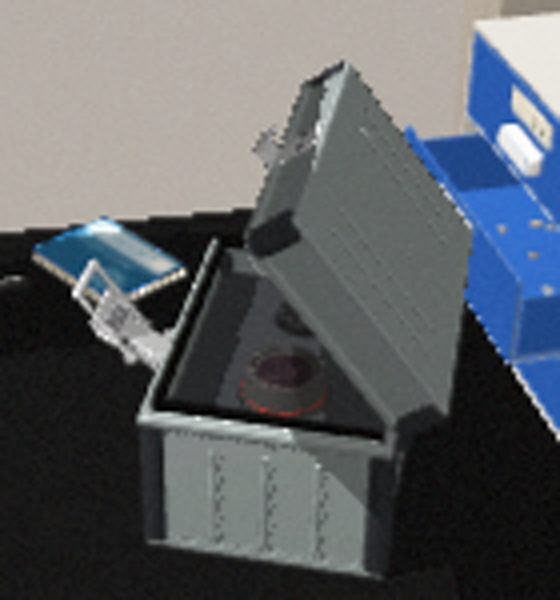

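```bash
cat > fit.py <<'E'
from h import *
from scipy.optimize import least_squares
sc=pickle.load(open('scene0.pkl','rb'));sd=pickle.load(open('side0.pkl','rb'))
A,_=cloud(sc);B,_=cloud(sd)
def reg(P,poly):
    m=np.zeros(P.shape[:2],np.uint8);cv2.fillPoly(m,[np.array(poly,np.int32)],1)
    return P[m>0]
# crop coordinates -> full
f=lambda pts,o,s:[(o[0]+x/s,o[1]+y/s) for x,y in pts]
front=reg(A,f([(255,500),(310,490),(310,600),(255,610)],(170,130),5))
front2=reg(A,f([(530,440),(560,435),(560,530),(530,540)],(170,130),5))
left=reg(A,f([(140,380),(195,450),(195,580),(140,490)],(170,130),5))
right=reg(B,f([(180,450),(300,465),(340,560),(180,530)],(200,120),4))
F=np.vstack([front,front2])
def loc(p,X):
    c,s=np.cos(p[2]),np.sin(p[2]);d=X[:,:2]-p[:2];return np.stack([c*d[:,0]+s*d[:,1],-s*d[:,0]+c*d[:,1],X[:,2]],1)
res=lambda p:np.r_[loc(p,F)[:,0]+.07,loc(p,left)[:,1]-.095,loc(p,right)[:,1]+.095]*1e3
r=least_squares(res,[.6,-.14,-.3],loss='soft_l1')
print(r.x,np.degrees(r.x[2]))
for X in(front,front2,left,right): l=loc(r.x,X);print(len(X),np.median(l,0).round(4),l.std(0).round(4))
top=reg(B,f([(350,130),(450,240),(430,390),(300,210)],(200,120),4))
l=loc(r.x,top);c=l.mean(0);n=np.linalg.svd(l-c)[2][2];print('lidtop',c,n,np.degrees(np.arctan2(n[0],n[2])))
print('dist hinge->plane',(c-[.074,0,.101])@n)
np.save('case.npy',r.x)
# latch points
for P,nm in((A,'scene'),(B,'side')):
    L=loc(r.x,P.reshape(-1,3));ok=(L[:,0]<-.074)&(L[:,0]>-.16)&(abs(L[:,1])<.03)&(L[:,2]>.05)&(L[:,2]<.2)
    i=np.where(ok)[0];print(nm,len(i))
    for k in i[::max(1,len(i)//40)]: print(k%512,k//512,(L[k]*1000).round(1))
E
python3 fit.py
```

```text
[ 0.61083021 -0.15611684 -0.39863709] -22.84022260641093
276 [-0.0702  0.0639  0.0465] [0.0425 0.0195 0.0387]
143 [-0.0698 -0.0714  0.0441] [0.0016 0.0058 0.0176]
305 [-0.0103  0.096   0.0584] [0.0496 0.0149 0.0389]
797 [-0.008  -0.0954  0.0426] [0.0255 0.0307 0.0343]
lidtop [ 0.05142791 -0.03469682  0.18617972] [0.84348432 0.23119934 0.48485159] 60.108853197111664
dist hinge->plane 0.014238435391981746
scene 183
249 216 [-74.2  10.9  99.7]
270 217 [-129.1  -11.7  124.1]
245 218 [-74.8  21.   97.4]
268 218 [-132.4   -5.1  125.4]
272 218 [-133.2  -14.3  123.4]
262 219 [-131.6    8.7  126.1]
266 219 [-132.4   -0.4  124.2]
270 219 [-130.7  -11.   120.3]
258 220 [-130.9   17.7  125.6]
262 220 [-133.7    9.7  125.2]
266 220 [-132.1   -0.7  121.3]
270 220 [-124.5  -14.7  112.8]
259 221 [-130.7   15.1  122.2]
263 221 [-132.5    6.6  121.1]
270 221 [-118.8  -18.1  105.9]
258 222 [-133.5   18.9  122.5]
269 222 [-118.9  -15.7  104. ]
257 223 [-128.4   18.5  116.7]
267 223 [-112.2  -14.6   97.5]
247 224 [-74.1  15.5  79.3]
257 224 [-80.9  -6.3  77.6]
263 224 [-110.3   -5.8   96.1]
267 224 [-120
[... 1343 characters left out ...]
200 [-109.9   -1.5   91.6]
236 200 [-99.6  16.3  81. ]
227 201 [-114.9  -10.7   94.2]
233 201 [-103.2    1.3   87.6]
225 202 [-117.7  -18.4   96.1]
231 202 [-106.9   -3.7   87.5]
237 202 [-94.6   7.1  81.8]
226 203 [-115.   -19.3   94.1]
233 203 [-101.7   -4.6   85.9]
239 203 [-90.    9.   78.1]
228 204 [-110.2  -18.8   91.5]
234 204 [-99.   -5.4  83.8]
240 204 [-86.8   6.4  77.3]
232 205 [-101.6  -14.2   86.5]
238 205 [-90.   -1.1  79. ]
231 206 [-104.9  -12.2   81.6]
237 206 [-91.8  -4.1  77.8]
231 207 [-103.4  -17.4   82.4]
237 207 [-90.2 -10.1  79.3]
233 208 [-98.  -18.9  81.3]
239 208 [-85.6  -8.8  76. ]
235 209 [-95.5 -10.5  72.6]
233 210 [-98.3 -18.7  75. ]
237 211 [-90.2 -11.5  68. ]
```

```bash
cat > f2.py <<'E'
from h import *
from scipy.spatial.transform import Rotation as Ro
p=np.load('case.npy');c,s=np.cos(p[2]),np.sin(p[2])
Rc=np.array([[c,-s,0],[s,c,0],[0,0,1]])
loc=lambda X:(X-[p[0],p[1],0])@Rc
w=lambda X:np.asarray(X)@Rc.T+[p[0],p[1],0]
E
python3 - <<'E'
from f2 import *
sc=pickle.load(open('scene0.pkl','rb'));sd=pickle.load(open('side0.pkl','rb'))
for s in(sc,sd):
    P=cloud(s)[0].reshape(-1,3);L=loc(P)
    ok=(abs(L[:,1])<.1)&(L[:,2]>.11)&(L[:,2]<.3)&(L[:,0]>-.07)&(L[:,0]<.13)
    Q=L[ok][:,[0,2]]
    # angle about hinge: find theta for which most points have h=34+-2
    best=[]
    for th in np.radians(np.arange(30,100,.5)):
        d=Q-[.074,.101]; h=d[:,0]*np.sin(th)+d[:,1]*np.cos(th); l=-d[:,0]*np.cos(th)+d[:,1]*np.sin(th)
        best.append((((abs(h-.034)<.002)&(l>0)&(l<.145)).sum(),np.degrees(th)))
    print(sorted(best)[-5:],ok.sum())
    hi=P[(P[:,2]>.18)&(P[:,0]>.3)&(P[:,0]<1.0)&(P[:,1]>-.45)&(P[:,1]<.3)&(np.abs(L[:,0])>.1)]
    for lo in np.arange(.18,.9,.1):
        q=hi[(hi[:,2]>lo)&(hi[:,2]<lo+.1)]
        if len(q)>5:print(lo,len(q),np.percentile(q,[1,99],axis=0).round(2).tolist())
from cell import status
st=status.state();R=Ro.from_quat(st['tool_rot']).as_matrix();print(R.round(3));print('case axes\n',Rc.round(3))
for sg in(1,-1):
    z=Rc[:,1]*sg;x=np.array([0,0,-1]);T=np.stack([x,np.cross(z,x),z],1);rv=Ro.from_matrix(R.T@T).as_rotvec();print(sg,np.degrees(rv),rv/2/np.pi)
E
```

```text
[(np.int64(272), np.float64(38.5)), (np.int64(328), np.float64(39.0)), (np.int64(330), np.float64(40.5)), (np.int64(384), np.float64(39.5)), (np.int64(399), np.float64(40.0))] 3056
0.18 4531 [[0.78, -0.18, 0.18], [0.99, 0.16, 0.28]]
0.28 5514 [[0.81, -0.44, 0.28], [0.99, 0.16, 0.38]]
0.38000000000000006 10278 [[0.8, -0.43, 0.38], [0.99, 0.17, 0.48]]
0.4800000000000001 2566 [[0.82, -0.36, 0.48], [0.99, -0.03, 0.52]]
[(np.int64(1369), np.float64(50.5)), (np.int64(1415), np.float64(52.50000000000001)), (np.int64(1805), np.float64(51.0)), (np.int64(1857), np.float64(52.0)), (np.int64(1909), np.float64(51.5))] 3394
0.18 4850 [[0.78, -0.18, 0.18], [0.97, 0.08, 0.27]]
0.28 4471 [[0.81, -0.45, 0.29], [0.84, 0.08, 0.38]]
0.38000000000000006 11022 [[0.8, -0.45, 0.38], [0.91, 0.09, 0.48]]
0.4800000000000001 6295 [[0.82, -0.38, 0.48], [0.89, -0.05, 0.55]]
[[-0.     0.955  0.297]
 [ 0.001  0.297 -0.955]
 [-1.     0.    -0.001]]
case axes
 [[ 0.922  0.388  0.   ]
 [-0.388  0.922  0.   ]
 [ 0.     0.     1.   ]]
1 [-1.39866962e+02 -1.62090904e-02 -1.06582863e-01] [-3.88519340e-01 -4.50252511e-05 -2.96063508e-04]
-1 [ 4.01329999e+01 -8.37224089e-02  1.27324793e-02] [ 1.11480555e-01 -2.32562247e-04  3.53679980e-05]
```

Side depth puts the lid at about 51.5° and the case at (0.611, -0.156), yaw -22.8°. Shelf and drawers are all at x > 0.78. I'm moving over to a point behind the lid with the gripper shut and the tool's y along case +x.

{"method": "jog_arm", "body": {"targets": [[[-0.6,0.5,-0.15,0.06,0,0],[-0.6,1,-0.3,0.1115,0,0],[-0.6,1,-0.3,0.1115,0,0],[-0.6,1,-0.3,0.1115,0,0]]], "claw": 1, "force": 60}}

```text
t: 0.65
tcp_pos: [0.2407, -0.5018, 0.2981]
tool_rot: [0.59, 0.39, -0.59, 0.39]
contact_force: [0.4, 0.4, -0.1]
width: 0.147
```

{"method": "jog_arm", "body": {"targets": [[[0,0.57,-0.96,0,0,0],[0,0.57,-0.96,0,0,0]]]}}

```text
t: 0.9
tcp_pos: [0.3135, -0.4476, 0.2979]
tool_rot: [0.589, 0.392, -0.589, 0.391]
contact_force: [0.6, -0.4, 0.3]
width: 0.001
```

{"method": "jog_arm", "body": {"targets": [[[0,0.57,-0.96,0,0,0],[0,0.57,-0.96,0,0,0]]]}}

```text
t: 1.15
tcp_pos: [0.3856, -0.3941, 0.298]
tool_rot: [0.589, 0.392, -0.588, 0.391]
contact_force: [-0.6, -1.2, 0.2]
width: 0.003
```

{"method": "jog_arm", "body": {"targets": [[[0,0.57,-0.96,0,0,0],[0,0.57,-0.96,0,0,0]]]}}

```text
t: 1.4
tcp_pos: [0.4574, -0.341, 0.2979]
tool_rot: [0.589, 0.392, -0.588, 0.391]
contact_force: [-0.7, -0.7, 0.6]
width: 0.002
```

{"method": "jog_arm", "body": {"targets": [[[0,0.57,-0.96,0,0,0],[0,0.57,-0.96,0,0,0]]]}}

```text
t: 1.65
tcp_pos: [0.5292, -0.2878, 0.2978]
tool_rot: [0.589, 0.392, -0.589, 0.391]
contact_force: [0.6, 0.5, -0.5]
width: -0.0
```

{"method": "jog_arm", "body": {"targets": [[[0,0.57,-0.96,0,0,0],[0,0.57,-0.96,0,0,0]]]}}

```text
t: 1.9
tcp_pos: [0.601, -0.2346, 0.2976]
tool_rot: [0.589, 0.392, -0.589, 0.391]
contact_force: [0.2, -0.9, 1.2]
width: 0.001
```

{"method": "jog_arm", "body": {"targets": [[[0,0.57,-0.96,0,0,0],[0,0.57,-0.96,0,0,0],[0,0.57,-0.96,0,0,0]]]}}

```text
t: 2.28
tcp_pos: [0.672, -0.1822, 0.2972]
tool_rot: [-0.588, -0.392, 0.589, -0.391]
contact_force: [-0.6, 0.7, -0.4]
width: 0.003
```

```bash
python3 - <<'E'
from f2 import *
from cell import status, imaging
st=status.state();print(st['joint_pos'].round(2),loc(st['tcp_pos']),Ro.from_quat(st['tool_rot']).as_matrix().T@Rc)
for n in['side','scene']:
    s=imaging.snapshot(n);pickle.dump(s,open(n+'1.pkl','wb'));cv2.imwrite(f'pics/{n}1.png',cv2.resize(s['frame'][:,:,::-1],None,fx=1.5,fy=1.5))
E
```

```text
[-0.44  0.45  1.14  0.    1.55  1.53] [ 6.65453513e-02 -2.92742737e-04  2.97211075e-01] [[-1.31230730e-03  1.60131270e-04 -9.99999126e-01]
 [ 9.99995541e-01  2.68260127e-03 -1.31187303e-03]
 [ 2.68238886e-03 -9.99996389e-01 -1.63650953e-04]]
```

View pics/side1.png

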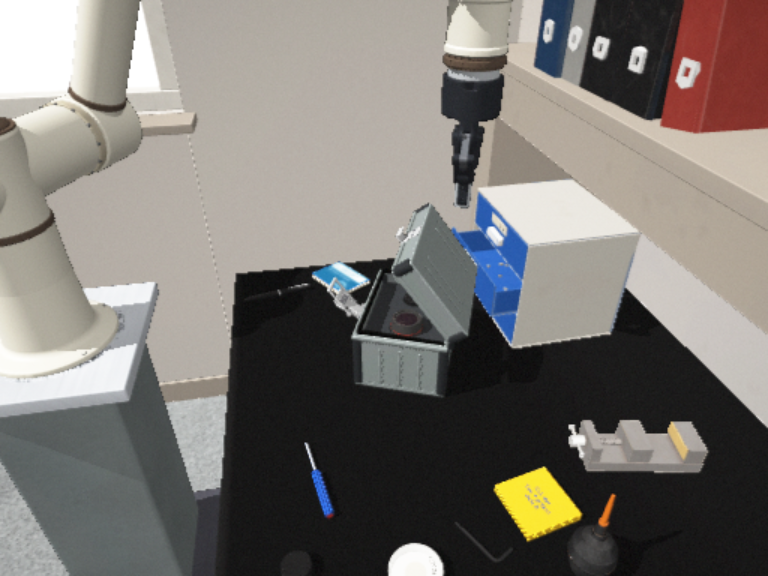

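{"method": "jog_arm", "body": {"targets": [[[0.41,0,0,0,0,0],[0.82,0,0,0,0,0],[0.82,-0.15,0,0,0,0],[0.82,-0.32,0,0,0,0],[0.82,-0.32,0,0,0,0]]]}}

```text
t: 3.0
tcp_pos: [0.6465, -0.1748, 0.2331]
tool_rot: [-0.589, -0.391, 0.59, -0.391]
contact_force: [0.4, -1.0, -0.2]
width: -0.001
```

{"method": "jog_arm", "body": {"targets": [[[0.035,-0.083,0,0,0,0],[0.076,-0.166,0,0,0,0],[0.174,-0.321,0,0,0,0],[0.308,-0.483,0,0,0,0],[0.461,-0.624,0,0,0,0],[0.611,-0.729,0,0,0,0],[0.773,-0.815,0,0,0,0],[0.773,-0.815,0,0,0,0]]]}}

```text
t: 4.0
tcp_pos: [0.5863, -0.148, 0.169]
tool_rot: [-0.589, -0.392, 0.59, -0.39]
contact_force: [-0.2, 0.3, -0.0]
width: -0.001
```

{"method": "jog_arm", "body": {"targets": [[[0.06,-0.02,0,0,0,0],[0.121,-0.048,0,0,0,0],[0.15,-0.055,0,0,0,0],[0.171,-0.065,0,0,0,0]]]}}

```text
t: 4.5
tcp_pos: [0.5829, -0.1467, 0.1572]
tool_rot: [0.589, 0.391, -0.589, 0.391]
contact_force: [-0.2, -0.8, 1.1]
width: -0.005
```

```bash
cat > look.py <<'E'
from f2 import *
import sys
from cell import status, imaging
k=sys.argv[1]
st=status.state();print(st['t'],loc(st['tcp_pos']).round(4),st['contact_force'].round(1))
ims=[]
for n,(b,f) in {'side':((195,110,335,260),4),'scene':((170,130,310,280),4)}.items():
    s=imaging.snapshot(n);pickle.dump(s,open(n+k+'.pkl','wb'));x0,y0,x1,y1=b
    ims.append(cv2.resize(s['frame'][y0:y1,x0:x1,::-1],None,fx=2.8,fy=4*.95*.75,interpolation=cv2.INTER_CUBIC))
cv2.imwrite(f'pics/l{k}.png',np.hstack(ims))
E
python3 look.py 2
```

```text
4.5 [-0.0294 -0.0022  0.1572] [-0.2 -0.8  1.1]
```

View pics/l2.png

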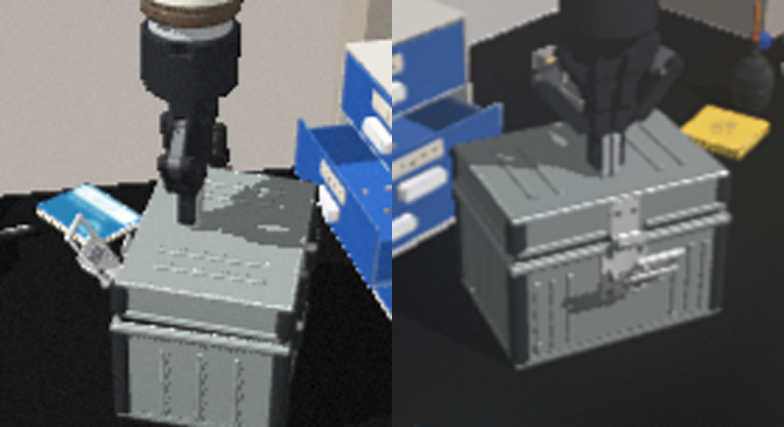

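The lid is almost down. I'll press it lightly onto the seal.

{"method": "jog_arm", "body": {"targets": [[[0.02,0,0,0,0,0],[0.035,0,0,0,0,0],[0.05,0,0,0,0,0],[0.05,0,0,0,0,0]]]}}

```text
t: 5.1
tcp_pos: [0.5828, -0.1466, 0.1561]
tool_rot: [-0.589, -0.391, 0.589, -0.391]
contact_force: [-8.5, 3.3, 15.4]
width: -0.002
```

{"method": "jog_arm", "body": {"targets": [[[-0.38,0,0,0,0,0],[-0.38,-0.5,-0.01,0,0,0],[-0.38,-1,-0.03,0,0,0],[-0.38,-1,-0.03,0,0,0]]]}}

```text
t: 5.6
tcp_pos: [0.5076, -0.1119, 0.1826]
tool_rot: [-0.589, -0.392, 0.59, -0.39]
contact_force: [1.1, -0.6, 0.6]
width: -0.0
```

{"method": "jog_arm", "body": {"targets": [[[0,-0.4,0,0,0,0],[0,-0.7,0,0,0,0],[0.3,-0.7,0,0,0,0],[0.65,-0.7,0,0,0,0],[0.65,-0.7,0,0,0,0]]]}}

```text
t: 6.22
tcp_pos: [0.4574, -0.0913, 0.13]
tool_rot: [-0.588, -0.392, 0.59, -0.39]
contact_force: [0.4, -0.6, 0.7]
width: -0.001
```

```bash
python3 look.py 3
```

```text
6.225 [-0.1665  0.0002  0.13  ] [ 0.4 -0.6  0.7]
```

View pics/l3.png

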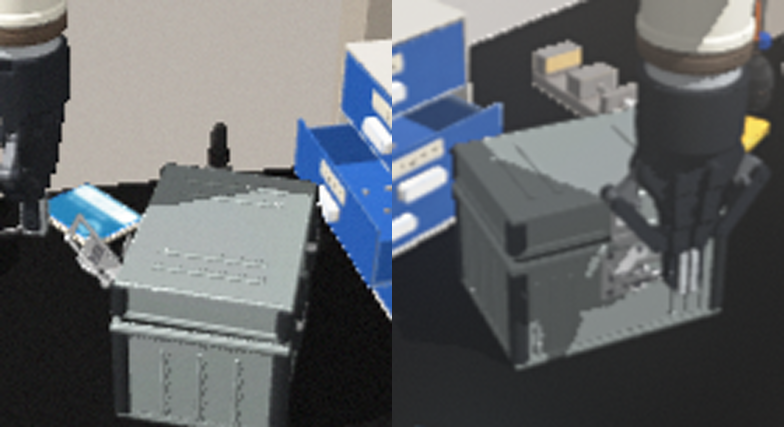

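{"method": "jog_arm", "body": {"targets": [[[0,0.15,0,0,0,0],[0,0.3,0,0,0,0],[-0.01,0.42,0,0,0,0],[-0.03,0.54,0,0,0,0],[-0.04,0.64,0,0,0,0],[-0.05,0.72,0,0,0,0],[-0.05,0.77,0,0,0,0],[-0.05,0.77,0,0,0,0]]]}}

```text
t: 7.32
tcp_pos: [0.5152, -0.1156, 0.1355]
tool_rot: [-0.589, -0.391, 0.589, -0.391]
contact_force: [-0.2, -0.5, 0.4]
width: 0.003
```

```bash
python3 look.py 4
```

```text
7.325 [-0.1039  0.0002  0.1355] [-0.2 -0.5  0.4]
```

View pics/l4.png

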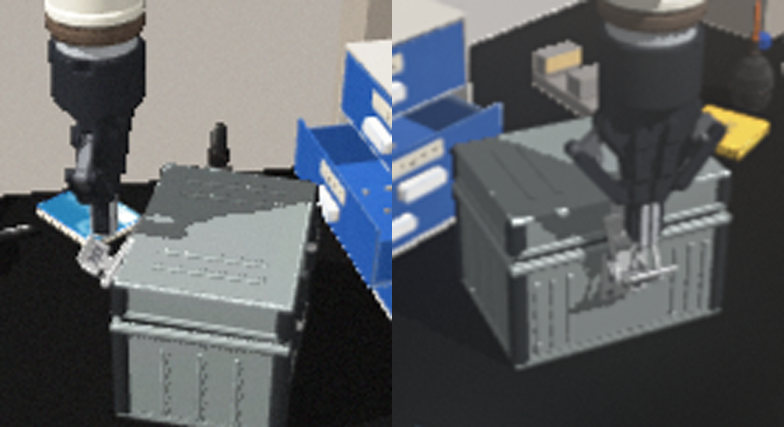

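{"method": "jog_arm", "body": {"targets": [[[-0.5,-0.1,0,0,0,0],[-1,-0.3,0,0,0,0],[-1,-1,0,0,0,0],[-1,-1,0,0,0,0]]]}}

```text
t: 7.92
tcp_pos: [0.4378, -0.0824, 0.2141]
tool_rot: [-0.588, -0.392, 0.59, -0.39]
contact_force: [0.4, -0.6, -1.0]
width: 0.004
```

```bash
python3 look.py 5; python3 - <<'E'
from f2 import *
for n in('side5','scene5'):
    s=pickle.load(open(n+'.pkl','rb'));P=cloud(s)[0];L=loc(P.reshape(-1,3))
    ok=(L[:,0]<-.073)&(L[:,0]>-.16)&(abs(L[:,1])<.028)&(L[:,2]>.06)&(L[:,2]<.15)
    i=np.where(ok)[0];print(n,len(i))
    for k in i[::max(1,len(i)//35)]: print(k%512,k//512,(L[k]*1000).round(1))
    crop(s,(215,160,275,220) if 'side' in n else (220,190,290,250),9,f'pics/z{n}.png')
E
```

```text
7.925 [-0.1881  0.0008  0.2141] [ 0.4 -0.6 -1. ]
side5 193
244 186 [-77.4  14.3 127. ]
243 190 [-76.   -2.1 126.1]
242 192 [-76.5  -9.8 125.3]
241 193 [-77.  -17.8 127.6]
229 194 [-117.9   18.5   95.2]
226 195 [-122.     6.2   99.7]
231 195 [-112.4   17.1   93.9]
224 196 [-125.5    0.5  100. ]
229 196 [-116.4   12.7   93.2]
238 196 [-94.3  17.5  93.1]
226 197 [-119.7   -1.9   99.4]
231 197 [-110.9   11.3   91.9]
240 197 [-79.5 -18.5 116.3]
227 198 [-117.6   -0.8   96. ]
232 198 [-108.7   12.5   88.3]
224 199 [-121.8  -12.2  100.1]
229 199 [-112.    -2.8   95.1]
236 199 [-99.6  16.5  83.9]
223 200 [-122.7  -17.6  100.7]
228 200 [-114.    -4.9   93.3]
233 200 [-104.7    6.9   86.6]
238 200 [-84.4 -19.7 107.7]
227 201 [-114.7  -11.2   94.5]
232 201 [-105.2   -0.6   88.6]
237 201 [-86.7 -20.5 104.9]
227 202 [-114.9  -11.2   91.5]
232 202 [-104.1   -4.5   88.4]
237 202 [-87.4 -18.7 100.6]
227 203 [-113.3  -16.5   92.4]
232 203 [-103.    -8.7   88.5]
237 203 [-93.9   4.4  80.7]
229 204 [-108.8  -15.3   89.2]
234 204 [-99.   -5.4  83.8]
228 205 [-109.5  -21.6   90.5]
235 205 [-92.6 -19.   9
[... 493 characters left out ...]
0.9]
249 214 [-74.6  11.2 105.3]
258 214 [-84.3  -6.2 106.5]
252 215 [-83.5   8.2 107.2]
248 216 [-83.4  17.9 107.1]
248 217 [-85.7  19.  106.1]
263 218 [-94.8 -13.5 100.3]
264 219 [-91.5 -18.   94.4]
249 221 [-89.6  18.3  97.8]
259 222 [-80.  -11.7  81. ]
259 223 [-77.1 -13.4  76. ]
256 224 [-80.1  -4.2  77.6]
266 224 [-122.4   -6.6  103.4]
250 225 [-95.1  18.3  90.6]
259 225 [-106.7    2.1   93.4]
267 225 [-122.2   -9.3   99.9]
252 226 [-88.4   9.9  81.4]
260 226 [-122.5    7.9  102.4]
249 227 [-86.1  16.2  79. ]
257 227 [-122.1   14.9  101.4]
265 227 [-103.3  -15.    81.1]
253 228 [-115.2   20.9   96.1]
261 228 [-97.   -8.4  76.2]
252 229 [-98.9  15.   81.4]
252 230 [-101.3   16.1   80.6]
```

View pics/zside5.png

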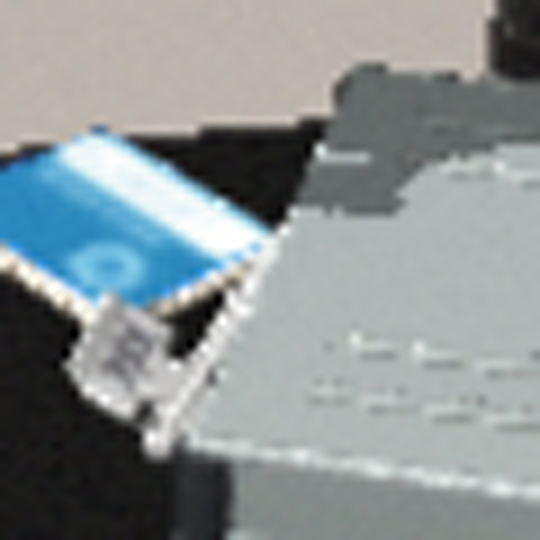

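View pics/zscene5.png

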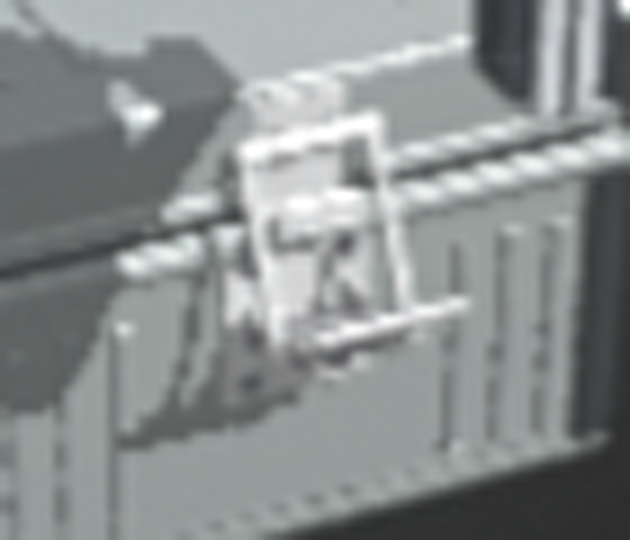

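Loop is over: crossbar at about case (-75,126) mm, resting on the lid above the lip (-83,113), and the lever is at about 2.15. Next I compute the pressing path for the tab.

```bash
cat > plan.py <<'E'
from f2 import *
from cell import status
def tcp(a,phi,r,side,off=0.0,hw=.011,tip=.019):
    # side=-1: outer/robot-side corner contacts; +1: case-side corner
    d=np.array([-np.sin(a),-np.cos(a)]);n=np.array([-np.cos(a),np.sin(a)])
    C=np.array([-.080,.072])+r*d+off*n
    t=np.array([np.sin(phi),-np.cos(phi)]);u=np.array([np.cos(phi),np.sin(phi)])
    return C-side*hw*u-tip*t
def rows(wps,start=None):
    """wps list of (x,z,phi) case frame -> tool rows from current pose"""
    st=status.state();l=loc(st['tcp_pos']);M=Rc.T@Ro.from_quat(st['tool_rot']).as_matrix()
    ph0=np.arctan2(M[0,0],-M[2,0])
    print('now',l.round(4),np.degrees(ph0).round(2))
    for x,z,ph in wps:
        D=M.T@np.array([x-l[0],0-l[1],z-l[2]])/.08
        T=np.stack([[np.sin(ph),0,-np.cos(ph)],[np.cos(ph),0,np.sin(ph)],[0,-1,0]],1)
        rv=Ro.from_matrix(M.T@T).as_rotvec()/2/np.pi
        print(np.round([x*1e3,z*1e3,np.degrees(ph)],1),'|',np.round(np.r_[D,rv],3).tolist())
E
python3 - <<'E'
from plan import *
ph=np.radians(10)
w=[(-.150,.19,ph),(*tcp(2.15,ph,.041,-1,.045),ph),(*tcp(2.15,ph,.041,-1,.02),ph),(*tcp(2.15,ph,.041,-1,.004),ph)]
for a in (2.0,1.85,1.7,1.55,1.4):w.append((*tcp(a,ph,.041,-1),ph))
rows(w)
E
```

```text
now [-0.1842  0.0003  0.2156] 0.05
[-150.  190.   10.] | [0.321, 0.427, 0.004, -0.0, 0.0, 0.028]
[-82.1 152.7  10. ] | [0.787, 1.275, 0.004, -0.0, 0.0, 0.028]
[-95.8 131.8  10. ] | [1.049, 1.104, 0.004, -0.0, 0.0, 0.028]
[-104.6  118.4   10. ] | [1.216, 0.994, 0.003, -0.0, 0.0, 0.028]
[-109.7  109.7   10. ] | [1.325, 0.93, 0.003, -0.0, 0.0, 0.028]
[-111.9  103.9   10. ] | [1.397, 0.903, 0.003, -0.0, 0.0, 0.028]
[-113.1   97.9   10. ] | [1.472, 0.887, 0.003, -0.0, 0.0, 0.028]
[-113.5   91.8   10. ] | [1.549, 0.883, 0.003, -0.0, 0.0, 0.028]
[-112.9   85.7   10. ] | [1.625, 0.891, 0.003, -0.0, 0.0, 0.028]
```

{"method": "jog_arm", "body": {"targets": [[[0.2,0.4,0,0,0,0.014],[0.4,0.9,0,0,0,0.028],[0.82,0.99,0,0,0,0.028],[0.82,0.99,0,0,0,0.028]]]}}

```text
t: 8.52
tcp_pos: [0.5134, -0.1149, 0.1472]
tool_rot: [0.62, 0.34, -0.554, 0.439]
contact_force: [-0.2, 0.8, -0.6]
width: -0.002
```

```bash
python3 - <<'E'
from plan import *
ph=np.radians(10)
w=[(-.105,.13,ph),(*tcp(2.15,ph,.041,-1,.004),ph)]
for a in (2.0,1.85,1.7,1.55,1.45):w.append((*tcp(a,ph,.041,-1),ph))
rows(w)
E
```

```text
now [-1.057e-01  1.000e-04  1.472e-01] 9.73
[-105.  130.   10.] | [0.214, -0.027, 0.002, -0.0, -0.0, 0.001]
[-104.6  118.4   10. ] | [0.358, -0.047, 0.002, -0.0, -0.0, 0.001]
[-109.7  109.7   10. ] | [0.454, -0.129, 0.002, -0.0, -0.0, 0.001]
[-111.9  103.9   10. ] | [0.521, -0.167, 0.002, -0.0, -0.0, 0.001]
[-113.1   97.9   10. ] | [0.592, -0.195, 0.002, -0.0, -0.0, 0.001]
[-113.5   91.8   10. ] | [0.667, -0.212, 0.002, -0.0, -0.0, 0.001]
[-113.2   87.7   10. ] | [0.718, -0.217, 0.002, -0.0, -0.0, 0.001]
```

{"method": "jog_arm", "body": {"targets": [[[0.21,-0.03,0,0,0,0],[0.36,-0.05,0,0,0,0],[0.454,-0.13,0,0,0,0],[0.52,-0.167,0,0,0,0],[0.592,-0.195,0,0,0,0],[0.667,-0.212,0,0,0,0],[0.718,-0.217,0,0,0,0],[0.718,-0.217,0,0,0,0]]]}}

```text
t: 9.52
tcp_pos: [0.5077, -0.1124, 0.09]
tool_rot: [0.621, 0.338, -0.553, 0.441]
contact_force: [0.2, -0.6, 0.8]
width: -0.001
```

```bash
python3 look.py 6; python3 - <<'E'
from f2 import *
ims=[]
for n,b in(('side6',(205,160,275,220)),('scene6',(220,190,290,250))):
    s=pickle.load(open(n+'.pkl','rb'));crop(s,b,8,f'pics/z{n}.png')
E
```

```text
9.525 [-0.112   0.0002  0.09  ] [ 0.2 -0.6  0.8]
```

View pics/zside6.png

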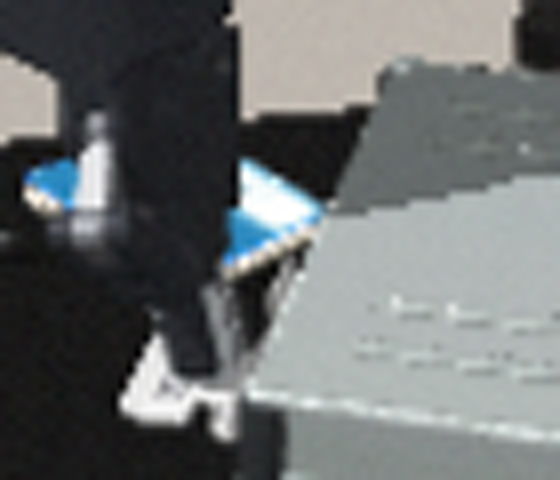

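View pics/zscene6.png

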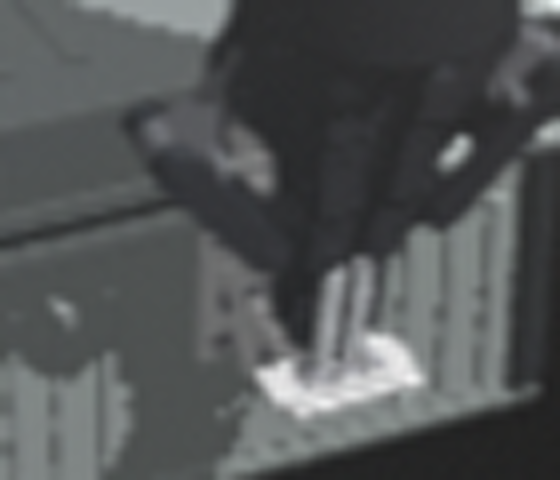

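Lever is about straight out. I'll lift off and shift outward, then check that the crossbar is behind the lip.

{"method": "jog_arm", "body": {"targets": [[[-0.4,0,0,0,0,0],[-0.7,-0.6,0,0,0,0],[-0.7,-0.9,0,0,0,0],[-0.7,-0.9,0,0,0,0]]]}}

```text
t: 10.12
tcp_pos: [0.4326, -0.0806, 0.1327]
tool_rot: [0.621, 0.338, -0.552, 0.441]
contact_force: [0.0, -0.6, 0.6]
width: -0.0
```

```bash
python3 look.py 7; python3 - <<'E'
from f2 import *
for n,b in(('side7',(205,160,275,220)),('scene7',(220,190,290,250))):
    s=pickle.load(open(n+'.pkl','rb'));crop(s,b,8,f'pics/z{n}.png')
    P=cloud(s)[0];L=loc(P.reshape(-1,3))
    ok=(L[:,0]<-.073)&(L[:,0]>-.14)&(abs(L[:,1])<.026)&(L[:,2]>.05)&(L[:,2]<.135)
    i=np.where(ok)[0];print(n,len(i))
    for k in i[::max(1,len(i)//30)]: print(k%512,k//512,(L[k]*1000).round(1))
E
```

```text
10.125 [-0.1936  0.0004  0.1327] [ 0.  -0.6  0.6]
side7 164
240 192 [-86.6   9.1 111.6]
241 194 [-84.1   8.9 106.2]
240 196 [-83.8  -2.5 107.9]
239 198 [-84.4 -10.  106.9]
225 202 [-129.    16.3   70.5]
230 202 [-116.    17.3   71.7]
223 203 [-133.2   12.4   69.5]
228 203 [-120.6   14.6   69.8]
237 203 [-97.1  15.5  72.5]
227 204 [-121.9    9.8   69.8]
235 204 [-102.7   16.3   68.1]
224 205 [-128.9    6.5   68. ]
229 205 [-115.8    6.8   69.7]
234 205 [-103.8   10.9   68.6]
224 206 [-126.8   -0.5   70.1]
229 206 [-114.2    1.1   70.8]
234 206 [-101.6    2.9   71.5]
223 207 [-128.    -5.2   70.1]
228 207 [-115.2   -4.3   71.4]
233 207 [-102.8   -2.4   71.9]
223 208 [-127.4   -7.5   68.8]
228 208 [-114.6   -6.7   70.1]
233 208 [-102.4   -4.2   70.2]
223 209 [-126.8   -9.8   67.4]
228 209 [-112.9  -12.6   71.5]
233 209 [-100.3  -11.6   72.7]
224 210 [-121.8  -17.5   70.6]
231 210 [-106.1   -9.8   67.4]
222 211 [-126.3  -20.    68.6]
227 211 [-113.1  -21.1   71.5]
222 212 [-126.   -21.6   66.8]
227 212 [-112.6  -22.9   69.8]
232 213 [-100.8  -20.1   66.5]
scene7 399
251 209 [-75.6   7.1 
[... 185 characters left out ...]
79.6 -11.9  80.6]
249 224 [-88.7  17.6  89.1]
253 225 [-79.8   3.1  76.7]
250 226 [-79.4  10.4  75.8]
247 227 [-77.5  17.   73.7]
260 227 [-88.4 -10.3  72.9]
257 228 [-91.1  -1.4  74.5]
253 229 [-89.    7.5  72.9]
252 230 [-93.2  12.1  74.2]
265 230 [-99.8 -17.2  70.1]
261 231 [-103.2   -5.4   72.9]
257 232 [-103.5    4.7   73.3]
250 233 [-98.2  19.3  71.4]
263 233 [-110.7   -6.6   72. ]
254 234 [-104.6   12.6   70.9]
267 234 [-116.4  -13.6   71. ]
260 235 [-113.5    2.3   71. ]
251 236 [-108.2   21.7   70.6]
264 236 [-120.5   -4.1   71.1]
257 237 [-115.8   10.7   69.7]
270 237 [-129.6  -14.1   71.5]
263 238 [-126.     1.2   70.9]
258 239 [-125.4   13.1   71.4]
258 240 [-126.7   13.7   69.8]
```

View pics/zside7.png

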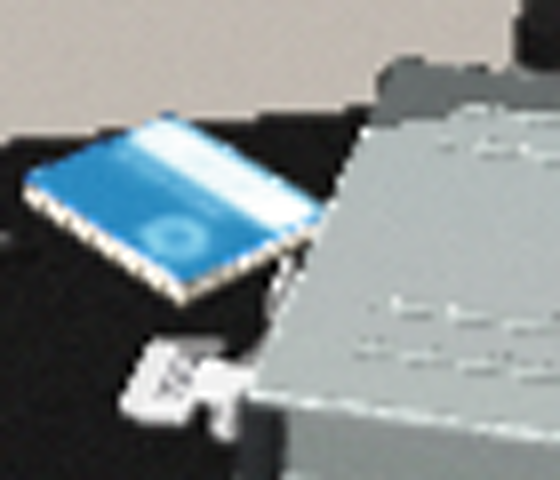

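View pics/zscene7.png

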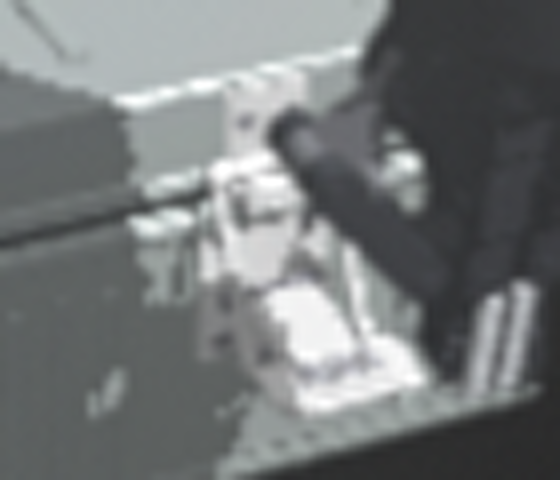

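Crossbar at about case (-76,115) mm, behind the lip, and the lever is about horizontal. Now I press it home with a growing tilt.

```bash
cat > p2.py <<'E'
from plan import *
def PH(a):return np.clip(np.pi/2-a-np.radians(20),np.radians(10),np.radians(50))
import sys
A=[float(v) for v in sys.argv[2:]];r=.036
w=[]
if sys.argv[1]=='1': w+=[(*tcp(1.5,PH(1.5),r,1,.035),PH(1.5)),(*tcp(1.5,PH(1.5),r,1,.01),PH(1.5))]
for a in A:w.append((*tcp(a,PH(a),r,1,0),PH(a)))
rows(w)
E
python3 p2.py 1 1.4 1.3 1.2 1.1 1.0
```

```text
now [-0.1916  0.0002  0.1335] 10.17
[-132.5  121.2   10. ] | [0.282, 0.699, 0.002, -0.0, 0.0, -0.0]
[-130.7   96.2   10. ] | [0.592, 0.666, 0.002, -0.0, 0.0, -0.0]
[-129.6   82.7   10. ] | [0.762, 0.65, 0.002, -0.0, 0.0, -0.0]
[-128.8   79.2   10. ] | [0.807, 0.652, 0.002, -0.0, 0.0, -0.0]
[-127.7   75.8   10. ] | [0.851, 0.659, 0.002, -0.0, 0.0, -0.0]
[-126.2   72.5   10. ] | [0.895, 0.669, 0.002, -0.0, 0.0, -0.0]
[-125.2   68.7   12.7] | [0.944, 0.673, 0.002, -0.0, 0.0, 0.007]
```

{"method": "jog_arm", "body": {"targets": [[[0.2,0.5,0,0,0,0],[0.28,0.7,0,0,0,0],[0.59,0.666,0,0,0,0],[0.762,0.65,0,0,0,0],[0.807,0.652,0,0,0,0],[0.851,0.659,0,0,0,0],[0.895,0.669,0,0,0,0],[0.944,0.673,0,0,0,0.007]]]}}

```text
t: 11.22
tcp_pos: [0.4952, -0.1072, 0.0686]
tool_rot: [0.629, 0.324, -0.542, 0.454]
contact_force: [-3.7, 1.6, 5.0]
width: 0.001
```

```bash
python3 p2.py 0 0.92 0.84 0.76 0.68 0.6 0.52 0.44 0.36
```

```text
now [-0.1256  0.0002  0.0686] 12.7
[-124.8   65.1   17.3] | [0.046, -0.0, 0.003, 0.0, 0.0, 0.013]
[-124.1   61.5   21.9] | [0.091, -0.002, 0.003, 0.0, 0.0, 0.025]
[-123.1   58.    26.5] | [0.136, 0.001, 0.003, 0.0, 0.0, 0.038]
[-121.9   54.6   31. ] | [0.181, 0.007, 0.003, 0.0, 0.0, 0.051]
[-120.3   51.3   35.6] | [0.225, 0.016, 0.003, 0.0, 0.0, 0.064]
[-118.6   48.2   40.2] | [0.269, 0.029, 0.003, 0.0, 0.0, 0.076]
[-116.5   45.2   44.8] | [0.311, 0.046, 0.003, 0.0, 0.0, 0.089]
[-114.3   42.3   49.4] | [0.352, 0.066, 0.003, 0.0, 0.0, 0.102]
```

Contact at 6 N, as expected.

{"method": "jog_arm", "body": {"targets": [[[0.046,0,0,0,0,0.013],[0.091,-0.002,0,0,0,0.025],[0.136,0.001,0,0,0,0.038],[0.181,0.007,0,0,0,0.051],[0.225,0.016,0,0,0,0.064],[0.269,0.029,0,0,0,0.076],[0.311,0.046,0,0,0,0.089],[0.352,0.066,0,0,0,0.102]]]}}

```text
t: 12.22
tcp_pos: [0.5043, -0.0934, 0.0525]
tool_rot: [0.704, 0.196, -0.393, 0.558]
contact_force: [-4.6, -1.4, 3.0]
width: -0.001
```

```bash
python3 p2.py 0 0.28 0.2 0.14 0.08 0.03 0 -0.04;python3 look.py 8; python3 - <<'E'
from f2 import *
for n,b in(('side8',(205,160,275,220)),('scene8',(220,190,290,250))):
    s=pickle.load(open(n+'.pkl','rb'));crop(s,b,8,f'pics/z{n}.png')
E
```

```text
now [-0.1226  0.0165  0.0525] 39.17
[-111.6   41.2   50. ] | [0.177, 0.017, 0.222, -0.001, -0.014, 0.03]
[-108.8   40.5   50. ] | [0.206, 0.039, 0.225, -0.001, -0.014, 0.03]
[-106.6   40.1   50. ] | [0.226, 0.056, 0.227, -0.001, -0.014, 0.03]
[-104.5   39.9   50. ] | [0.245, 0.075, 0.228, -0.001, -0.014, 0.03]
[-102.7   39.8   50. ] | [0.261, 0.092, 0.23, -0.001, -0.014, 0.03]
[-101.6   39.8   50. ] | [0.269, 0.102, 0.231, -0.001, -0.014, 0.03]
[-100.2   39.8   50. ] | [0.28, 0.116, 0.232, -0.001, -0.014, 0.03]
12.225 [-0.1226  0.0165  0.0525] [-4.6 -1.4  3. ]
```

View pics/zside8.png

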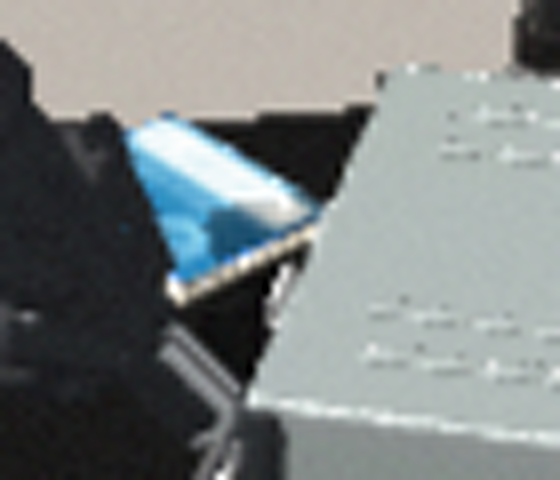

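View pics/zscene8.png

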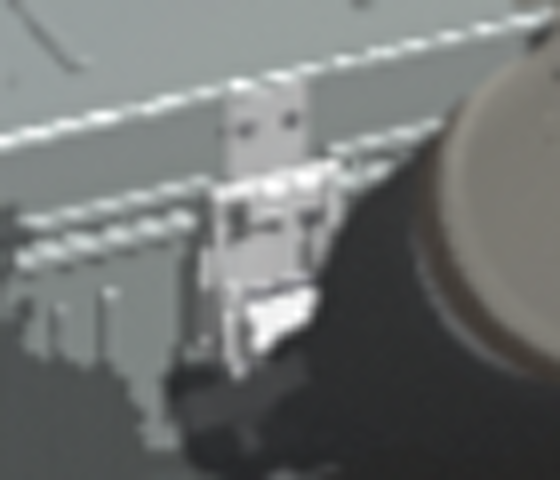

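The tool has drifted 16 mm sideways and lags in tilt, so I'll check the joints.

```bash
python3 - <<'E'
from f2 import *
from cell import status
st=status.state();print(st['joint_pos'].round(3),st['qvel'].round(3),loc(st['tcp_pos']),(Rc.T@Ro.from_quat(st['tool_rot']).as_matrix()).round(3))
E
```

```text
[-0.51  -0.032  2.418  1.075  0.181  0.414] [ 0.004 -0.004 -0.012 -0.227  0.005  0.224] [-0.12372529  0.01725553  0.0513605 ] [[ 0.626  0.777  0.057]
 [ 0.089  0.    -0.996]
 [-0.774  0.629 -0.069]]
```

Joint 5 is at its lower limit, about 0.18, so this tilt isn't reachable here. I'll return to the centre line at a smaller tilt and cap it at 30°.

```bash
python3 - <<'E'
from plan import *
f=lambda a,p,r,o=0:(*tcp(a,np.radians(p),r,1,o),np.radians(p))
rows([f(.75,30,.038),f(.85,22,.038,.001)])
E
```

```text
now [-0.1237  0.0173  0.0514] 38.97
[-124.9   55.2   30. ] | [-0.065, 0.018, 0.211, 0.001, -0.014, -0.025]
[-126.5   61.2   22. ] | [-0.136, 0.05, 0.204, 0.002, -0.014, -0.047]
```

{"method": "jog_arm", "body": {"targets": [[[-0.065,0.018,0.21,0.001,-0.014,-0.025],[-0.065,0.018,0.21,0.001,-0.014,-0.025],[-0.136,0.05,0.204,0.002,-0.014,-0.047],[-0.136,0.05,0.204,0.002,-0.014,-0.047],[-0.136,0.05,0.204,0.002,-0.014,-0.047],[-0.136,0.05,0.204,0.002,-0.014,-0.047]]]}}

```text
t: 13.08
tcp_pos: [0.4958, -0.108, 0.0626]
tool_rot: [0.653, 0.27, -0.502, 0.499]
contact_force: [-1.8, 0.2, 6.0]
width: 0.002
```

```bash
python3 - <<'E'
from plan import *
st=status.state();print(st['joint_pos'].round(3),st['contact_force'])
f=lambda a,p,r,o=0:(*tcp(a,np.radians(p),r,1,o),np.radians(p))
rows([f(a,p,.039) for a,p in((.78,23),(.7,25),(.62,27),(.54,28),(.46,28),(.38,28),(.3,28))])
E
```

```text
[-0.468  0.005  2.226  0.052  0.521  1.459] [-1.77271053  0.20382351  5.9533727 ]
now [-0.1246 -0.0003  0.0626] 22.37
[-125.    57.5   23. ] | [0.057, -0.028, -0.004, 0.0, 0.0, 0.002]
[-123.1   54.7   25. ] | [0.098, -0.02, -0.004, 0.0, 0.0, 0.007]
[-121.1   52.2   27. ] | [0.137, -0.008, -0.004, 0.0, 0.0, 0.013]
[-118.7   50.2   28. ] | [0.172, 0.01, -0.004, 0.0, 0.0, 0.016]
[-115.9   48.7   28. ] | [0.202, 0.034, -0.004, 0.0, 0.0, 0.016]
[-113.1   47.4   28. ] | [0.23, 0.061, -0.004, 0.0, 0.0, 0.016]
[-110.2   46.4   28. ] | [0.256, 0.09, -0.004, 0.0, 0.0, 0.016]
```

{"method": "jog_arm", "body": {"targets": [[[0.057,-0.028,0,0,0,0.002],[0.098,-0.02,0,0,0,0.007],[0.137,-0.008,0,0,0,0.013],[0.172,0.01,0,0,0,0.016],[0.202,0.034,0,0,0,0.016],[0.23,0.061,0,0,0,0.016],[0.256,0.09,0,0,0,0.016]]]}}

```text
t: 13.95
tcp_pos: [0.5076, -0.1126, 0.0445]
tool_rot: [0.665, 0.239, -0.478, 0.522]
contact_force: [-0.3, 0.3, 0.1]
width: 0.001
```

```bash
python3 - <<'E'
from plan import *
st=status.state();print(st['joint_pos'].round(3),st['contact_force'])
f=lambda a,p,r,o=0:(*tcp(a,np.radians(p),r,1,o),np.radians(p))
rows([f(a,p,.039) for a,p in((.22,28),(.14,28),(.08,28),(.03,28),(0,28),(-.04,28))])
E
python3 look.py 9; python3 -c "
from f2 import *
s=pickle.load(open('side9.pkl','rb'));crop(s,(205,160,275,220),8,'pics/zside9.png')"
```

```text
[-0.47   0.05   2.26   0.099  0.349  1.412] [-0.33874791  0.29639883  0.13443329]
now [-1.121e-01  1.000e-04  4.450e-02] 27.75
[-107.1   45.6   28. ] | [0.017, 0.061, 0.001, 0.0, -0.0, 0.001]
[-104.1   45.    28. ] | [0.041, 0.091, 0.001, 0.0, -0.0, 0.001]
[-101.7   44.7   28. ] | [0.057, 0.116, 0.001, 0.0, -0.0, 0.001]
[-99.8  44.6  28. ] | [0.07, 0.137, 0.001, 0.0, -0.0, 0.001]
[-98.6  44.6  28. ] | [0.077, 0.149, 0.001, 0.0, -0.0, 0.001]
[-97.1  44.6  28. ] | [0.085, 0.167, 0.001, 0.0, -0.0, 0.001]
13.95 [-1.121e-01  1.000e-04  4.450e-02] [-0.3  0.3  0.1]
```

View pics/zside9.png

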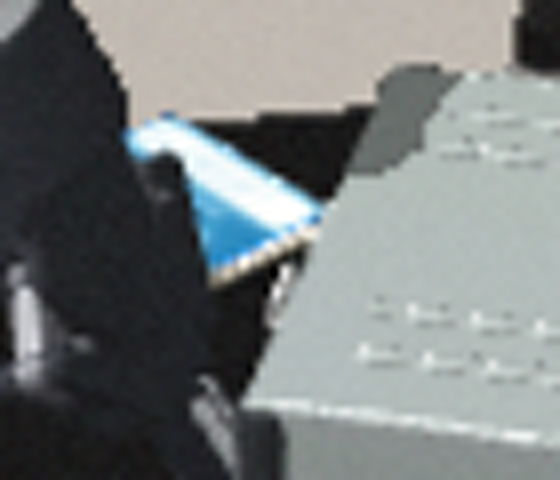

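Force has dropped to zero, so the lever has probably gone past centre. I'll follow through to the home position.

{"method": "jog_arm", "body": {"targets": [[[0.017,0.061,0,0,0,0],[0.041,0.091,0,0,0,0],[0.057,0.116,0,0,0,0],[0.07,0.137,0,0,0,0],[0.077,0.149,0,0,0,0],[0.077,0.149,0,0,0,0]]]}}

```text
t: 14.8
tcp_pos: [0.5192, -0.1173, 0.0443]
tool_rot: [0.665, 0.24, -0.478, 0.521]
contact_force: [-2.7, 1.6, -0.0]
width: 0.001
```

{"method": "jog_arm", "body": {"targets": [[[0.01,0.02,0,0,0,0],[0.015,0.03,0,0,0,0],[0.015,0.03,0,0,0,0]]]}}

```text
t: 15.18
tcp_pos: [0.5199, -0.1173, 0.0432]
tool_rot: [0.664, 0.241, -0.479, 0.52]
contact_force: [-14.0, 5.0, 8.4]
width: -0.004
```

The tool met a firm stop at 17 N. Now I back away from the lever and look.

{"method": "jog_arm", "body": {"targets": [[[-0.3,-0.4,0,0,0,0],[-0.6,-0.9,0,0,0,-0.03],[-0.9,-1,0,0,0,-0.07],[-0.9,-1,0,0,0,-0.07]]]}}

```text
t: 15.68
tcp_pos: [0.4284, -0.0797, 0.074]
tool_rot: [0.598, 0.377, -0.579, 0.406]
contact_force: [1.2, -0.7, 0.3]
width: 0.002
```

{"method": "jog_arm", "body": {"targets": [[[-0.5,-0.3,0.5,0,0,0],[-0.9,-0.5,1,0,0,0],[-1,-0.6,1,0,0,0],[-1,-0.6,1,0,0,0]]]}}

```text
t: 16.18
tcp_pos: [0.3482, -0.1332, 0.1501]
tool_rot: [0.598, 0.377, -0.58, 0.406]
contact_force: [0.5, 0.7, -0.8]
width: -0.004
```

```bash
python3 look.py 10; python3 - <<'E'
from f2 import *
for n,b in(('side10',(205,160,275,220)),('scene10',(220,190,290,250))):
    s=pickle.load(open(n+'.pkl','rb'));crop(s,b,8,f'pics/z{n}.png')
    P=cloud(s)[0];L=loc(P.reshape(-1,3))
    ok=(L[:,0]<-.073)&(L[:,0]>-.14)&(abs(L[:,1])<.026)&(L[:,2]>.01)&(L[:,2]<.135)
    i=np.where(ok)[0];print(n,len(i))
    for k in i[::max(1,len(i)//30)]: print(k%512,k//512,(L[k]*1000).round(1))
    ok=(abs(L[:,1])<.08)&(L[:,0]>-.065)&(L[:,0]<-.03)&(L[:,2]>.12)&(L[:,2]<.15);print('lid top front z',np.median(L[ok,2]))
    ok=(abs(L[:,1])<.08)&(L[:,0]>.03)&(L[:,0]<.065)&(L[:,2]>.12)&(L[:,2]<.15);print('back',np.median(L[ok,2]))
    s=pickle.load(open(n[:-2]+'3.pkl','rb'))
    P=cloud(s)[0];L=loc(P.reshape(-1,3))
    ok=(abs(L[:,1])<.08)&(L[:,0]>-.065)&(L[:,0]<-.03)&(L[:,2]>.12)&(L[:,2]<.15);print('before: front z',np.median(L[ok,2]))
s=pickle.load(open('scene10.pkl','rb'));cv2.imwrite('pics/s10.png',s['frame'][:,:,::-1])
E
```

```text
16.175 [-0.2509 -0.0808  0.1501] [ 0.5  0.7 -0.8]
side10 18
240 193 [-85.8   6.  110.8]
241 193 [-83.9   8.1 109.7]
240 194 [-8.430e+01  1.000e-01  1.119e+02]
241 194 [-83.8   7.7 107. ]
239 195 [-86.1  -2.7 110.6]
240 195 [-84.2  -0.4 109.4]
241 195 [-84.    8.2 103.7]
239 196 [-85.1  -6.7 110.5]
240 196 [-84.6   0.7 105.6]
238 197 [-86.7 -10.6 109.9]
239 197 [-84.6  -8.8 109.1]
240 197 [-83.3  -4.4 106.3]
238 198 [-86.9 -10.  106.6]
239 198 [-84.  -11.6 108. ]
238 199 [-87.6  -8.  102.2]
239 199 [-83.7 -12.7 105.9]
238 200 [-86.1 -13.4 103.1]
239 200 [-84.4 -10.8 101.6]
lid top front z 0.13630780927732083
back 0.13530498953729672
before: front z 0.13802057961679576
scene10 431
252 206 [-73.    3.5 123.5]
249 212 [-76.3  12.2 111.9]
246 213 [-74.5  18.7 109.9]
260 213 [-76.2 -15.4 102. ]
256 214 [-85.7  -0.5 108.9]
255 215 [-84.8   1.4 106.2]
255 216 [-82.5   0.2 101.9]
246 219 [-76.6  19.4  95.5]
257 222 [-73.7  -9.9  77.6]
255 224 [-77.9  -2.8  76.6]
255 225 [-81.1  -1.3  76.3]
255 226 [-84.    0.2  75.8]
254 227 [-83.9   2.6  73.7]
253 228 [-82.3   4.2  70.4]
252 229 [-79.2   5.1  66. ]
253 230 [-82.2   4.   64.8]
252 231 [-80.9   5.8  61.7]
251 232 [-80.6   8.2  59.4]
252 233 [-80.9   5.6  56.1]
252 234 [-79.7   5.   52.3]
256 235 [-80.9  -4.8  47.4]
257 236 [-80.2  -7.8  43.2]
257 237 [-80.8  -7.6  40.8]
255 238 [-81.   -2.3  39.7]
252 239 [-78.1   3.8  36.7]
249 240 [-81.3  13.1  38.9]
246 241 [-80.2  20.1  37.4]
260 241 [-82.5 -14.9  28.4]
257 242 [-81.   -7.9  26.5]
254 243 [-80.4  -0.5  25.5]
254 244 [-83.2   0.9  25. ]
lid top front z 0.13853062594135912
back 0.13765183209383564
before: front z 0.14007905613503924
```

View pics/zscene10.png

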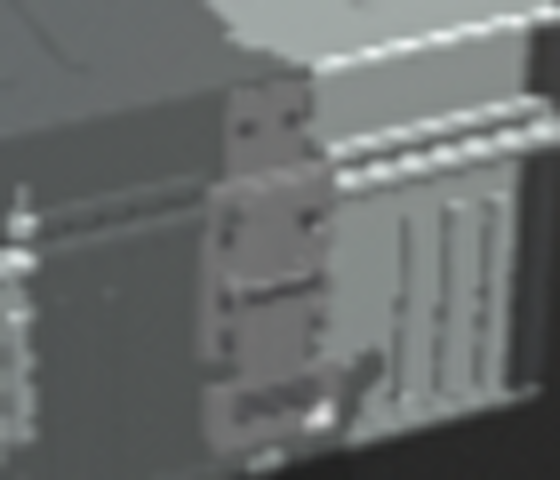

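View pics/s10.png

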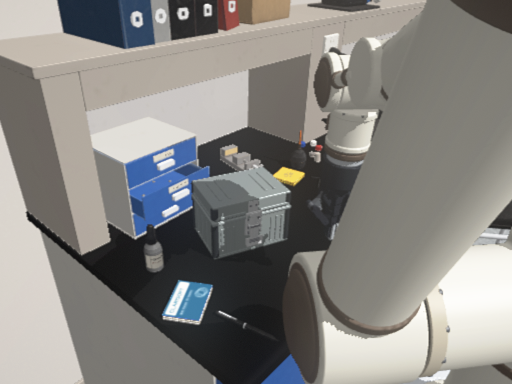

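View pics/zside10.png

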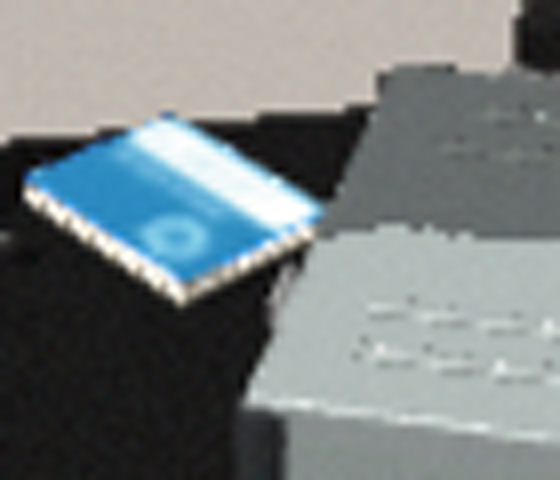

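The lever lies flat at about x = -80.5 mm from z = 65 down to 25, the crossbar is in the keeper, the lid has been pulled down and the bystanders look unmoved. Handing in.

```bash
python3 -c "
from cell import ctrl,status
print(status.state()['contact_force'].round(1));print(ctrl.sign_off())"
```

```text
[-0.3  0.2 -0. ]
the job is handed in; nothing more can be done
None
```

The case is sealed and the job is handed in, at about 16 s on the robot's clock. I swung the lid shut onto the seal, pushed the wire loop over so its crossbar lay behind the keeper's lip, and pressed the lever past centre until it met a firm stop at 17 N.

**Last checks, after backing off:**
- **Lever:** depth shows it flat against the case front (x about -80 to -82 mm from z = 65 down to 25), and it stayed there without the tool.
- **Loop:** it is hooked in the keeper.
- **Lid:** its top, measured some 10–40 mm behind the front edge, is about 1.6 mm lower than when it rested on the seal. I expected a little over 2 mm there. The front also reads 1 mm higher than the back. Both differences are within the 2 mm calibration.
- **Surroundings:** the bottle, tissue booklet and screwdriver look unmoved in the pictures. The tool touches nothing, with the force reading near 0 N.

**One thing went wrong on the way:** on the first press, joint 5 came close to its lower limit. The tool slid about 16 mm sideways along the tab while pushing with about 6 N. I re-centred it at a smaller tilt and finished the press from there.

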